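# Click the reorder wheel round to red and call for stock

## Robot

A 6-joint arm with a two-finger parallel gripper is mounted at the origin on the work surface. World frame = base frame: x ahead of the robot, y to its left, z up, the work surface at z = 0. Lengths are in m, angles in rad, forces in N, time in s.
With the tool pointing down it reaches from about 0.275 to 0.725 m from the base axis. Payload 5.6 kg.
Tool frame: the origin (TCP) lies at the very end of the fingers, on their centre line; the grasp point (between the pads) lies r.grasp_offset behind it (r.grasp_offset is the distance from the TCP to the grasp point, in m); y points along the fingers, x is the direction in which the jaws open and shut, and the axes are right-handed (so a half turn about y gives the same grasp; the last joint's range is limited). The gripper opens to 85 mm and grips with 20 to 120 N. Pads are 22 mm wide; open, the fingers measure 114 mm over their backs; the gripper's body (76 mm by 85 mm) begins 54 mm behind the grasp point. The pads swing forward as they close: fully open they stand 13 mm farther back than shut.
Start: joints at [0.285, 0.255, 0.108, 0, -1.424, -0.285], TCP at [0.55, 0, 0.231] pointing down, gripper open.
Joint ranges: [-2.95, 2.95], [-1.21, 1.97], [-1.09, 1.5], [-2.87, 1.71], [-2.94, -0.07], [-3.05, 3.05]. Speed limits (rad/s): [2.57, 2.57, 3.14, 3.14, 3.14, 3.14].

## Interface

Orientations are given as a rotation vector (axis times angle).
In Python, from workcell import r, gripper_to, planner, state, optics, job gives the robot as it stands. Calls block until the motion is done:
- r.movep(position, orientation): joint-space move of the TCP to a pose.
- r.move_l(position, rotation=None, rate=0.15, max_force=None): straight line of the TCP; rotation=None keeps the orientation; rate is the mean speed in m/s. With max_force (N) it stops when the force on the tool has changed by that much, and returns True; else False.
- r.set_joints(angles): joint-space move.
- gripper_to(opening, strength=None): finger opening in m; strength is the grip in N (None keeps the last); returns when the fingers have stopped.
- r.dwell(seconds).
- planner.ik(position, orientation): joint angles nearest the present ones, or None.
- state(): the state.
- optics.read_camera(name): name is "scene" or "side" or "wrist"; returns a dict with "pixels" (420x560x3 uint8, red, green, blue), "z_map" (420x560 float32, m along the optical axis (not along the pixel's ray), 0 where there is no reading), "fov_y" (degrees; the focal length in pixels is half the picture's height over the tangent of half this angle, whatever the lens; pixels are square), "cx", "cy" (the principal point, pixels), "dist" ([k1, k2, p1, p2, k3] as OpenCV has them; the pictures are not rectified), "rvec" (rotation vector, rad) and "tvec" (3), from world to camera coordinates, as OpenCV has them; the wrist camera has in their place "T_tool_cam" (4x4, takes a point from camera to tool coordinates, whose origin is the TCP and whose axes are the tool frame's). Camera axes: x right, y down, z forward; pixel columns grow to the right and rows downward; lengths in m; the calibration is good to about 2 mm. A picture is of the moment at which its call begins: read the wrist's pose just before it.
A pose or a line that the arm cannot do raises r.Unreachable and nothing moves.
- job.hand_in(): hands the job in, once; it reports no verdict.
Trained networks look in a picture, given as the dict that the camera call returned (one of the last four; its "shot" number tells which), for a name from the list of things; names that differ only in an ending like _2 or _b are one class to them, and where a whole thing is asked for, a point or a joint stands for the part that bears it (a point fixed in the world has none). Each returns a list of dicts, best first, with "confidence" (0 to 1); they miss things now and then, are a little off and sometimes report something else, mostly with a low value. They report only what shows in the picture. A call takes as long as a camera call. They do not tell look-alikes from the thing itself.
- optics.look_for(picture, name): "point" ([column, row] in pixels, amid what is visible of it).
- optics.silhouettes(picture, name): "mask" (420x560 bool, what is visible of it) and "point" ([column, row] in pixels, amid what is visible of it).
- optics.tip_of(picture, name): "point" ([column, row] in pixels: a listed point, or the origin of a listed thing).
The state is a dict: "time": time; "joint_pos": joint angles; "qvel": joint speeds; "joint_torque": joint torques, N m; "tcp_pos": TCP position; "eef_rot": TCP orientation; "ft_force": force on the tool from outside, world axes, zero at the start; "wrist_torque": the same for the moment, N m; "grip_width": finger opening in m.
Only numpy, scipy, OpenCV 4.12 (cv2) and the standard library are available. Lean on these libraries where they do the work, as an engineer would, in place of code of your own. Each camera call takes 0.05 s, during which the arm holds its last target.

## Task

A bin has run empty, so raise its reorder signal: with a fingertip, flick the lobes of the star wheel clockwise, click by click, until the red lobe rests at the yellow pointer, without letting it click past. Then press the green call button all the way down and let it come back up. Use gentle touches only: do not squeeze or force the wheel, lift nothing, and leave the bins, tools and other things on the bench where they are.

Things in the scene. Friction and masses are not known exactly. Their poses are not given: they have to be found in the camera images.
- indicator: Reorder indicator, bolted down: round grey base 192 mm across, 28 mm high, the star wheel lying flat on it (vertical axis through the centre), a yellow pointer post at its rim. Origin: centre of the underside; x points from the axis to the pointer, z up. The post is 22 mm wide, 83 to 93 mm from the axis, up to 66 mm above the bench; the tip on it starts 76 mm from the axis, top at 72 mm.
- wheel (a joint): Angle of the star wheel, rad: 0 with its red lobe at the pointer, growing clockwise seen from above (white arrow on the hub). Starts below 0, two to four clicks before the pointer. A spring detent holds it at every 45 degrees, always with some lobe at the pointer; 3 to 4 N on a lobe's end moves it. Past half way it jumps on to the next click by itself, damped; short of that it falls back.
- wheel_hub (a point): Axis of the star wheel, at the hub's top, 58 mm above the bench. Black hub 84 mm across; eight lobes (one red, seven light grey) every 45 degrees, each 9 mm thick with a round 14 mm wide end, reaching 71 mm from the axis. Hub and lobes stand from 32 to 58 mm above the bench, the steel axle cap to 63 mm.
- red_lobe (a point): Top of the red lobe, at the middle of its round end, 64 mm from the wheel's axis, 58 mm above the bench.
- pointer (a point): The yellow pointer, 83 mm from the wheel's axis, 66 mm above the bench.
- call (a joint): Travel of the green call button in m: 0 up, 0.008 fully down. A spring of about 5 N at full travel brings it back.
- call_top (a point): Centre of the top of the green round call button, 40 mm across, on its own grey housing bolted to the bench; pressed straight down.
- bin_bolts: Small blue picking bin with bolts, 150 x 100 x 75 mm; origin at the centre of its underside. Not part of the job.
- bin_caps: Small blue picking bin with black caps, 150 x 100 x 75 mm; origin at the centre of its underside. Not part of the job.
- bin_red: Small red picking bin with brass washers, 150 x 100 x 75 mm; origin at the centre of its underside. Not part of the job.
- driver: Screwdriver with an orange handle, 150 mm long, lying on the bench; origin under its middle; x along it towards the blade. Not part of the job.
- tape: Brown roll of tape lying flat, 84 mm across, 24 mm high; origin at the centre of its underside. Not part of the job.
- carton: Small cardboard carton, 130 x 100 x 60 mm; origin at the centre of its underside. Not part of the job.
- mug: White mug, 80 mm across, 90 mm high; origin at the centre of its underside. Not part of the job.
- jar: Clear jar, 66 mm across, 85 mm high; origin at the centre of its underside. Not part of the job.
There are look-alikes about, which are no part of the job. Of the things that look like the driver, take the one that is farthest from the robot's base at the start.

How it is judged:
On the way, in this order (a step that is already met when the one before it is completed fails the run):
1. the red lobe rests at the pointer (value of joint wheel between -0.14 and 0.14 rad and velocity of joint wheel between -0.3 and 0.3 rad/s), for 0.3 s.
2. the call button is pressed fully down with the red lobe at the pointer (value of joint call above 0.0065 m and value of joint wheel between -0.14 and 0.14 rad), for 0.05 s.
At the end, for the whole second after the job is handed in: The red lobe rests at the pointer (wheel within 0.14 rad of 0, at rest), reached clockwise; the call button has been pressed (at least 6.5 of its 8 mm) and is up again (within 2 mm); every other thing is at rest within 30 mm of where it stood (value of joint wheel between -0.14 and 0.14 rad and velocity of joint wheel between -0.1 and 0.1 rad/s and value of joint call below 0.002 m and distance of each of bin_bolts, bin_caps, bin_red, driver, tape, carton, mug, jar from where it was at the start of the episode below 0.03 m and linear speed of each of bin_bolts, bin_caps, bin_red, driver, tape, carton, mug, jar below 0.05 m/s); the robot touches nothing.
It fails at once if the wheel or its stand was squeezed or forced by the fingers (contact force between the fingers and indicator above 30 N).
It fails at once if the red lobe has clicked past the pointer (value of joint wheel above 0.45 rad).
It fails at once if the wheel has been turned backwards, away from the pointer (value of joint wheel below -3.73064 rad).
It fails at once if the call button was pressed before the red lobe was at the pointer (value of joint call above 0.004 m and value of joint wheel below -0.3 rad).
It fails at once if a bin, tool or other bystander was moved or lifted (distance of any of bin_bolts, bin_caps, bin_red, driver, tape, carton, mug, jar from where it was at the start of the episode above 0.03 m).
It also fails if it takes over 69 s, if anything falls off the work surface, if the arm or the gripper's body presses on something with over 40 N, if the wrist force passes 120 N, or if a joint passes its speed limit or range.

## Working session

There is one attempt and no reset: what is moved stays moved. The work goes in short steps, each a Python script; the robot and the scene stay as the last script left them, time stands still between calls to the robot, and variables do not carry over. Pictures are saved under pics/ and viewed, and the job is handed in when it is done.

```bash
mkdir -p pics; ls
cat > h.py <<'E'
import numpy as np, cv2
from workcell import r, gripper_to, planner, state, optics, job
def save(p,name,scale=1,crop=None):
    im=p["pixels"][:,:,::-1].copy()
    if crop: a,b,c,d=crop; im=im[b:d,a:c]
    if scale!=1: im=cv2.resize(im,None,fx=scale,fy=scale,interpolation=cv2.INTER_CUBIC)
    cv2.imwrite("pics/"+name+".png",im)
def K(p):
    f=p["pixels"].shape[0]/2/np.tan(np.radians(p["fov_y"])/2)
    return np.array([[f,0,p["cx"]],[0,f,p["cy"]],[0,0,1.]])
def pose(p,st=None):
    if "T_tool_cam" in p:
        T=np.eye(4); T[:3,:3]=cv2.Rodrigues(np.array(st["eef_rot"],float))[0]; T[:3,3]=st["tcp_pos"]
        W=T@np.array(p["T_tool_cam"]); R=W[:3,:3].T; return R,-R@W[:3,3]
    return cv2.Rodrigues(np.array(p["rvec"],float))[0],np.array(p["tvec"],float).ravel()
def ray(p,px,st=None):
    R,t=pose(p,st); u=cv2.undistortPoints(np.array([[px]],float),K(p),np.array(p["dist"],float))[0,0]
    return -R.T@t, R.T@np.array([u[0],u[1],1.])
def at_z(p,px,z,st=None):
    o,d=ray(p,px,st); return o+d*(z-o[2])/d[2]
def at_d(p,px,st=None):
    o,d=ray(p,px,st); c,rw=int(round(px[0])),int(round(px[1])); w=p["z_map"][rw-1:rw+2,c-1:c+2]; w=w[w>0]
    return o+d*np.median(w) if len(w) else None
def proj(p,X,st=None):
    R,t=pose(p,st); return cv2.projectPoints(np.array(X,float).reshape(-1,1,3),cv2.Rodrigues(R)[0],t,K(p),np.array(p["dist"],float))[0].reshape(-1,2)
E
python3 - <<'E'
from h import *
s=state();print(s["time"],s["tcp_pos"],s["eef_rot"],r.grasp_offset)
for n in ["scene","side","wrist"]:
    s=state();p=optics.read_camera(n);save(p,n+"0")
    for nm in ["wheel_hub","red_lobe","pointer","call_top","driver"]:
        for d in optics.tip_of(p,nm)[:3]:
            q=d["point"];a=at_d(p,q,s)
            print(n,nm,np.round(q),round(d["confidence"],2),None if a is None else a.round(3))
print(state()["time"])
E
```

```text
pics
0.0 [5.49492159e-01 5.25597393e-05 2.30387604e-01] [ 2.02892848e-03 -2.22035253e+00  2.22050998e+00] 0.0187
scene wheel_hub [213. 164.] 0.67 [ 0.478 -0.289  0.063]
scene wheel_hub [309. 211.] 0.66 [0.378 0.025 0.001]
scene red_lobe [232. 169.] 0.96 [ 0.452 -0.234  0.057]
scene pointer [195. 178.] 0.95 [ 0.559 -0.282  0.072]
scene call_top [319. 256.] 0.6 [0.494 0.153 0.024]
scene driver [374. 239.] 0.76 [0.341 0.236 0.021]
scene driver [270. 236.] 0.61 [0.53  0.001 0.01 ]
side wheel_hub [312. 262.] 0.67 [ 0.471 -0.287  0.063]
side red_lobe [296. 255.] 0.68 [ 0.445 -0.23   0.051]
side red_lobe [313. 280.] 0.47 [ 0.459 -0.329  0.032]
side pointer [341. 253.] 0.82 [ 0.563 -0.284  0.072]
side pointer [376. 324.] 0.16 [ 0.535 -0.534  0.038]
side call_top [273. 204.] 0.52 [0.493 0.148 0.024]
side call_top [256. 232.] 0.52 [ 0.38  -0.025  0.023]
side driver [288. 227.] 0.77 [ 0.5   -0.008  0.012]
side driver [226. 209.] 0.57 [0.324 0.197 0.004]
side driver [221. 297.] 0.56 [ 0.21  -0.285  0.001]
wrist pointer [301. 173.] 0.45 [ 0.523 -0.002  0.014]
wrist call_top [319. 299.] 0.79 [0.495 0.163 0.025]
wrist driver [299. 176.] 0.74 [0.525 0.001 0.015]
wrist driver [429. 324.] 0.57 [ 0.501 -0.012  0.289]
0.9
```

View pics/scene0.png

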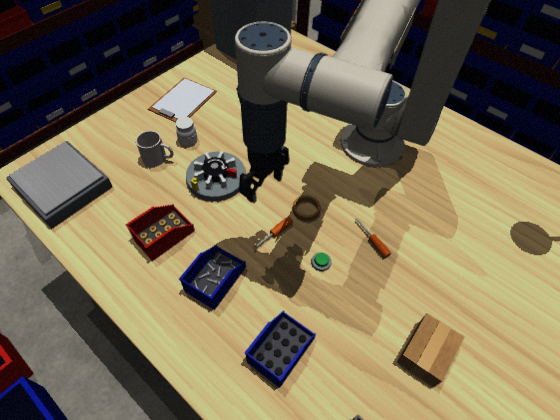

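View pics/side0.png

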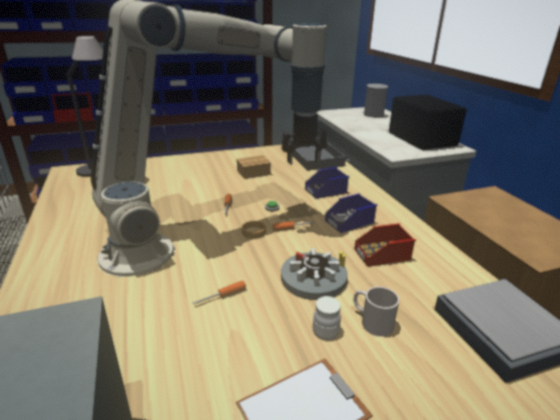

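View pics/wrist0.png

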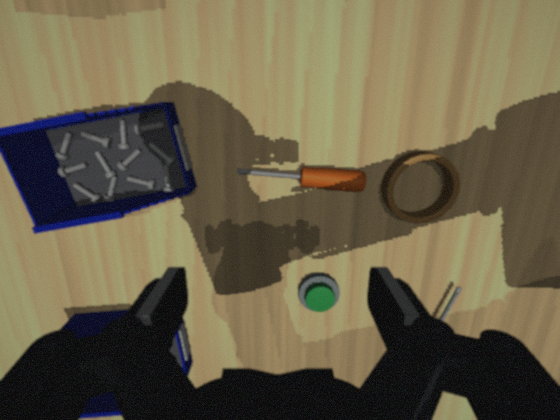

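The indicator is at scene (215,175), its red lobe at (232,170) and its yellow pointer at (195,180). The green button is at (320,260). The screwdrivers at (272,233) and (374,239), plus a third at side (225,292), are bystanders to avoid. Next is a close look from above the indicator.

Run:
```python
from h import *
s=state()
r.movep([0.50,-0.33,0.27],s["eef_rot"])
s=state();p=optics.read_camera("wrist");save(p,"wrist1")
for nm in ["wheel_hub","red_lobe","pointer","call_top"]:
    for d in optics.tip_of(p,nm)[:3]:
        q=d["point"];a=at_d(p,q,s)
        print(nm,np.round(q),round(d["confidence"],2),None if a is None else a.round(4), at_z(p,q,{"wheel_hub":.058,"red_lobe":.058,"pointer":.066}.get(nm,.03),s).round(4))
print(s["tcp_pos"],s["time"],s["joint_pos"],np.array(p["T_tool_cam"]).round(3))
p2=optics.read_camera("scene");save(p2,"scene1")
for nm in ["mug","jar","call_top"]:
    for d in optics.look_for(p2,nm)[:3]:
        q=d["point"];print(nm,q,d["confidence"],at_d(p2,q))
```

```text
wheel_hub [297. 200.] 0.67 [ 0.4768 -0.2991  0.0585] [ 0.4768 -0.299   0.058 ]
wheel_hub [291. 214.] 0.64 [ 0.4837 -0.2832  0.0628] [ 0.4835 -0.2815  0.058 ]
red_lobe [317. 258.] 0.88 [ 0.4509 -0.2235  0.0578] [ 0.4509 -0.2237  0.058 ]
pointer [224. 217.] 0.97 [ 0.5626 -0.2827  0.0723] [ 0.5638 -0.2803  0.066 ]
[ 0.50042189 -0.32904806  0.26983287] 2.1667 [-3.21185322e-01  3.48851273e-01  3.35038324e-01 -4.35712502e-04
 -1.55708500e+00  3.22152617e-01] [[ 1.     0.    -0.    -0.   ]
 [ 0.    -0.316  0.949 -0.143]
 [ 0.    -0.949 -0.316  0.08 ]
 [ 0.     0.     0.     1.   ]]
mug [150.9, 149.0] 0.58 [ 0.57934438 -0.46649962  0.08257558]
jar [186.3, 133.1] 0.79 [ 0.44324472 -0.45824735  0.06040736]
```

View pics/wrist1.png

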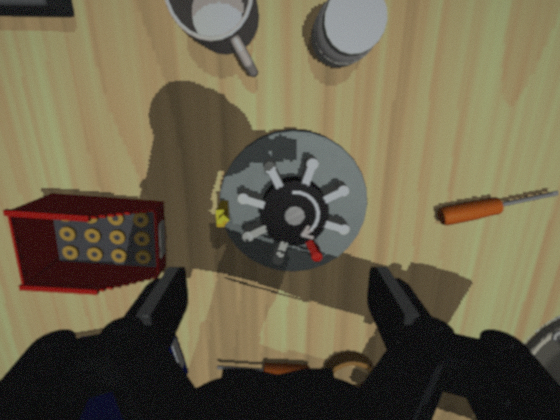

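View pics/scene1.png

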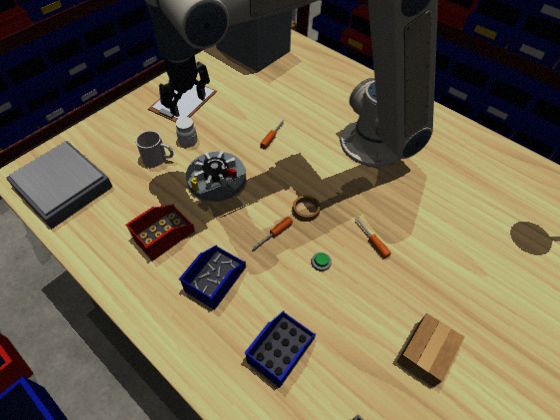

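Run:
```python
from h import *
s=state();p=optics.read_camera("wrist")
# orthorectify at z=.058
c=np.array([0.481,-0.283]); N=600; sc=0.24/N
ii,jj=np.meshgrid(np.arange(N),np.arange(N))
# picture: right=+x? use right=-y, up=+x  (seen from above)
X=c[0]+(N/2-jj)*sc; Y=c[1]-(ii-N/2)*sc
P=proj(p,np.stack([X,Y,np.full_like(X,.058)],-1).reshape(-1,3),s).reshape(N,N,2).astype(np.float32)
im=cv2.remap(p["pixels"],P[...,0],P[...,1],cv2.INTER_CUBIC)
cv2.circle(im,(300,300),int(.064/sc),(0,255,0),1);cv2.circle(im,(300,300),3,(0,255,0),-1)
cv2.imwrite("pics/ortho1.png",im[:,:,::-1])
# base circle by depth points
h,w=p["z_map"].shape
vv,uu=np.mgrid[0:h,0:w]; u=cv2.undistortPoints(np.stack([uu,vv],-1).reshape(-1,1,2).astype(float),K(p),np.array(p["dist"],float)).reshape(h,w,2)
z=p["z_map"];R,t=pose(p,s)
C=np.dstack([u*z[...,None],z]); W=(C-t)@R
np.save("W.npy",W)
d=np.hypot(W[...,0]-c[0],W[...,1]-c[1])
m=(abs(W[...,2]-.028)<.003)&(d<.12)&(z>0)
pts=W[m][:,:2].astype(np.float32);print(len(pts),cv2.minEnclosingCircle(pts))
m=(abs(W[...,2]-.063)<.002)&(d<.03)&(z>0);print("cap",m.sum(),W[m].mean(0))
m=(abs(W[...,2]-.058)<.003)&(d<.09)&(z>0)
q=W[m][:,:2];print("top",m.sum(),cv2.minEnclosingCircle(q.astype(np.float32)),np.median(W[m][:,2]))
m=(W[...,2]>.06)&(d<.12)&(d>.06)&(z>0);print("post",m.sum(),W[m].mean(0),W[m].min(0),W[m].max(0))
```

```text
9993 ((0.47998663783073425, -0.2817839980125427), 0.09578802436590195)
cap 297 [ 0.48006274 -0.2821858   0.06307754]
top 4872 ((0.49068519473075867, -0.28102633357048035), 0.08060602098703384) 0.05812519693945753
post 36526 [ 0.50547277 -0.33898901  0.33983154] [ 0.4205341  -0.35018069  0.06002383] [ 0.57535245 -0.26393327  0.36620467]
```

View pics/ortho1.png

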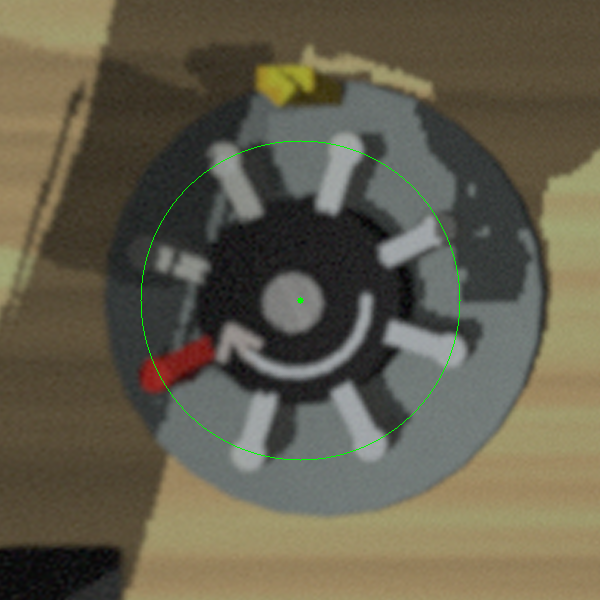

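Run:
```python
from h import *
s=state();p=optics.read_camera("wrist");save(p,"crop2",4,(200,120,380,280))
W=np.load("W.npy");c=np.array([.480,-.282])
hsv=cv2.cvtColor(p["pixels"],cv2.COLOR_RGB2HSV).astype(int)
d=np.hypot(W[...,0]-c[0],W[...,1]-c[1]);th=np.degrees(np.arctan2(W[...,1]-c[1],W[...,0]-c[0]))
y=(abs(hsv[...,0]-28)<5)&(hsv[...,1]>170)&(hsv[...,2]>90)&(d<.11)
print("yellow",y.sum(),W[y].min(0),W[y].max(0),np.median(W[y],0))
for lo,hi in((.05,.068),(.068,.075)):
    m=y&(W[...,2]>lo)&(W[...,2]<hi);print(lo,m.sum(),W[m].mean(0),np.median(th[m]),d[m].min(),d[m].max())
m=(abs(W[...,2]-.058)<.002)&(d>.050)&(d<.072)
hist=np.histogram(th[m],bins=np.arange(-180,181,5));print(list(zip(hist[1],hist[0])))
z=th[m]; print("phase",np.degrees(np.angle(np.exp(1j*8*np.radians(z)).mean()))/8)
red=((hsv[...,0]<6)|(hsv[...,0]>174))&(hsv[...,1]>150)&(d<.08)&(W[...,2]>.054)
print("red",red.sum(),np.median(th[red]),W[red].mean(0))
```

```text
yellow 150 [ 0.55840546 -0.29082553  0.00120136] [ 0.57828307 -0.24243934  0.07402791] [ 0.56665531 -0.28142832  0.0668702 ]
0.05 83 [ 0.56864184 -0.28190819  0.06595839] -1.2364898510248084 0.08382945018690274 0.09269249644934108
0.068 66 [ 0.5637485  -0.28032618  0.07187156] 1.166828100153992 0.07842129844941681 0.08966149015332361
[(np.int64(-180), np.int64(0)), (np.int64(-175), np.int64(0)), (np.int64(-170), np.int64(0)), (np.int64(-165), np.int64(0)), (np.int64(-160), np.int64(42)), (np.int64(-155), np.int64(75)), (np.int64(-150), np.int64(39)), (np.int64(-145), np.int64(0)), (np.int64(-140), np.int64(0)), (np.int64(-135), np.int64(0)), (np.int64(-130), np.int64(0)), (np.int64(-125), np.int64(0)), (np.int64(-120), np.int64(0)), (np.int64(-115), np.int64(45)), (np.int64(-110), np.int64(78)), (np.int64(-105), np.int64(39)), (np.int64(-100), np.int64(0)), (np.int64(-95), np.int64(0)), (np.int64(-90), np.int64(0)), (np.int64(-85), np.int64(0)), (np.int64(-80), np.int64(0)), (np.int64(-75), np.int64(0)), (np.int64(-70), np.int64(46)), (np.int64(-65), np.int64(83)), (np.int64(-60), np
[... 805 characters left out ...]
4(27)), (np.int64(80), np.int64(0)), (np.int64(85), np.int64(0)), (np.int64(90), np.int64(0)), (np.int64(95), np.int64(0)), (np.int64(100), np.int64(0)), (np.int64(105), np.int64(0)), (np.int64(110), np.int64(36)), (np.int64(115), np.int64(62)), (np.int64(120), np.int64(27)), (np.int64(125), np.int64(0)), (np.int64(130), np.int64(0)), (np.int64(135), np.int64(0)), (np.int64(140), np.int64(0)), (np.int64(145), np.int64(0)), (np.int64(150), np.int64(0)), (np.int64(155), np.int64(40)), (np.int64(160), np.int64(66)), (np.int64(165), np.int64(31)), (np.int64(170), np.int64(0)), (np.int64(175), np.int64(0))]
phase -17.791563821290957
red 184 116.95580520152643 [ 0.45552535 -0.235453    0.06550588]
```

View pics/crop2.png

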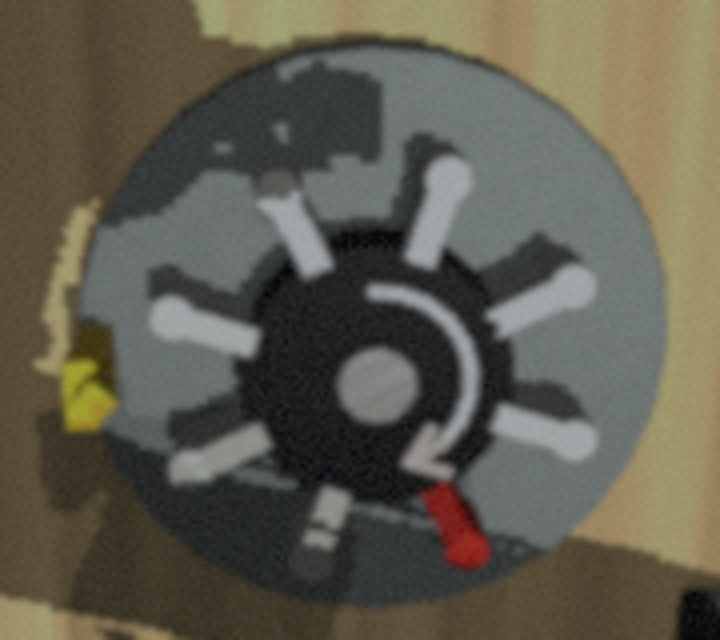

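Centre is about (0.480, -0.282), with the pointer at about 0° (+x). The red lobe is about 117° counter-clockwise of the pointer. That isn't a multiple of 45°, so I'll check after each push. I'll close the gripper and go to the clear -x side.

```bash
cat >> h.py <<'E'
C=np.array([.480,-.282])
def wheel(p,s,name=None):
    h,w=p["z_map"].shape; vv,uu=np.mgrid[0:h,0:w]
    u=cv2.undistortPoints(np.stack([uu,vv],-1).reshape(-1,1,2).astype(float),K(p),np.array(p["dist"],float)).reshape(h,w,2)
    z=p["z_map"];R,t=pose(p,s);W=(np.dstack([u*z[...,None],z])-t)@R
    d=np.hypot(W[...,0]-C[0],W[...,1]-C[1]);th=np.degrees(np.arctan2(W[...,1]-C[1],W[...,0]-C[0]))
    hsv=cv2.cvtColor(p["pixels"],cv2.COLOR_RGB2HSV).astype(int)
    red=((hsv[...,0]<6)|(hsv[...,0]>174))&(hsv[...,1]>150)&(d<.075)&(d>.045)&(W[...,2]>.05)&(W[...,2]<.062)&(z>0)
    m=(abs(W[...,2]-.058)<.003)&(d>.05)&(d<.072)&(z>0)&(hsv[...,2]>60)
    a=np.degrees(np.angle(np.exp(1j*np.radians(th[red])).mean())) if red.sum()>10 else None
    b=np.degrees(np.angle(np.exp(8j*np.radians(th[m])).mean()))/8 if m.sum()>10 else None
    if name: save(p,name)
    return dict(red=a,nred=int(red.sum()),phase=b,n=int(m.sum()))
E
python3 - <<'E'
from h import *
rot=state()["eef_rot"]
p2=optics.read_camera("side");save(p2,"sidecrop",4,(270,230,370,310))
r.movep([0.404,-0.282,0.16],rot)
gripper_to(0.0,20)
s=state();p=optics.read_camera("wrist")
print(wheel(p,s,"wrist3"),s["time"],s["tcp_pos"],s["ft_force"],s["grip_width"])
E
```

```text
{'red': np.float64(118.12961983343777), 'nred': 359, 'phase': np.float64(-17.78881377429204), 'n': 2625} 4.1917 [ 0.40402793 -0.28198765  0.16000385] [ 0.86703515 -0.47829057 -0.93416496] 0.00018768881286082478
```

View pics/wrist3.png

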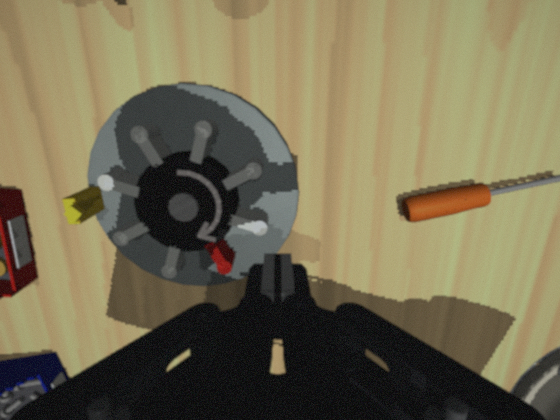

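View pics/sidecrop.png

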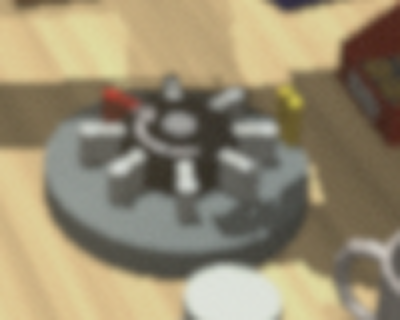

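Run:
```python
from h import *
print(r.move_l([0.404,-0.288,0.075],rate=0.1))
print(r.move_l([0.404,-0.288,0.042],rate=0.05,max_force=5))
s=state();p=optics.read_camera("wrist")
print(wheel(p,s,"wrist4"),s["time"],s["tcp_pos"],s["ft_force"])
for i in range(4):
    y=-0.288+0.004*(i+1)
    hit=r.move_l([0.404,y,0.042],rate=0.04,max_force=10)
    s=state();p=optics.read_camera("wrist")
    print(hit,wheel(p,s),s["tcp_pos"].round(4),s["ft_force"].round(2))
save(p,"wrist5");print(s["time"])
```

```text
False
False
{'red': np.float64(120.22026317615584), 'nred': 66, 'phase': np.float64(-17.85391980318191), 'n': 4598} 6.05 [ 0.4041689  -0.28812254  0.04212299] [-0.45555275  0.12406876  0.07454927]
False {'red': np.float64(119.01422742185383), 'nred': 96, 'phase': np.float64(-17.84632206699351), 'n': 4669} [ 0.4041 -0.2838  0.0422] [-0.46  0.56 -1.07]
False {'red': np.float64(118.57550519681477), 'nred': 89, 'phase': np.float64(-17.804772668564446), 'n': 4818} [ 0.404  -0.2798  0.042 ] [-0.48  0.05 -0.32]
False {'red': np.float64(116.59959429757015), 'nred': 96, 'phase': np.float64(-19.659080626718108), 'n': 5019} [ 0.4039 -0.2758  0.042 ] [-0.48 -0.3   0.05]
False {'red': np.float64(114.45077287516865), 'nred': 100, 'phase': np.float64(21.792819272101358), 'n': 5323} [ 0.404  -0.2718  0.042 ] [-1.53  0.17  0.6 ]
7.25
```

View pics/wrist5.png

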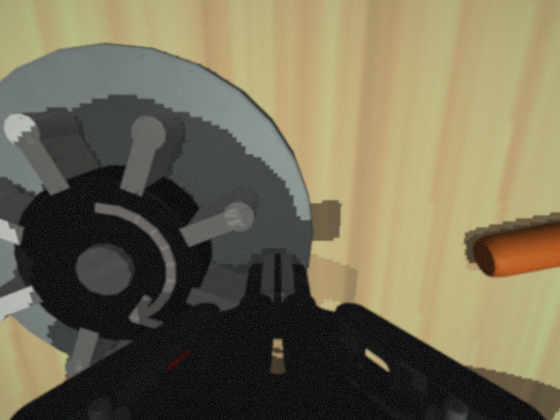

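Contact came at y ≈ -0.277, and the wheel has turned about 5° with hardly any force. I'll continue in small steps.

Run:
```python
from h import *
y=-.2718
for i in range(5):
    y+=.004
    hit=r.move_l([0.404,y,0.042],rate=0.04,max_force=10)
    s=state();p=optics.read_camera("wrist")
    w=wheel(p,s);print(hit,w["red"],w["nred"],w["phase"],s["tcp_pos"].round(4),s["ft_force"].round(2))
save(p,"wrist6");print(s["time"])
```

```text
False 111.21247576757527 58 17.134822505756457 [ 0.404  -0.2676  0.042 ] [-0.11  0.11  0.92]
False 92.0829845900645 284 1.1486114779911898 [ 0.404  -0.2636  0.042 ] [ 0.5  -0.48 -0.17]
False 92.35251146850092 456 1.1474996504813648 [ 0.404  -0.2596  0.042 ] [-1.01  0.67  0.47]
False 92.25953048419676 652 1.2373913900346736 [ 0.404  -0.2556  0.042 ] [ 0.36 -0.41  0.64]
False 92.36126637523678 882 1.324026455917802 [ 0.404  -0.2516  0.042 ] [ 0.18 -0.54  0.63]
8.7583
```

View pics/wrist6.png

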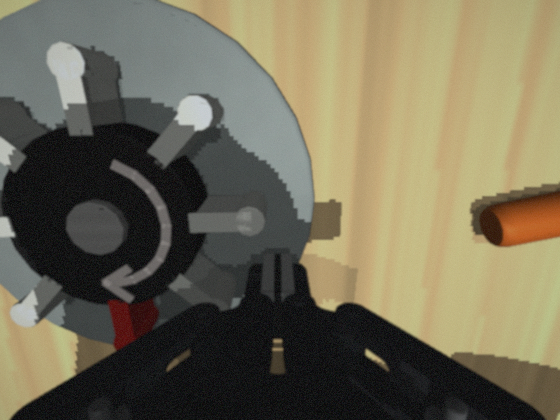

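The wheel snapped to 90° (phase ≈ 1°), so the detents line up with the pointer as described and two clicks remain. I'll lift, go back behind the next lobe and repeat.

```bash
cat > push.py <<'E'
from h import *
def click(target):
    r.move_l([0.404,state()["tcp_pos"][1],0.085],rate=0.1)
    r.move_l([0.404,-0.311,0.085],rate=0.12)
    s=state();p=optics.read_camera("wrist");print("before",wheel(p,s))
    print(r.move_l([0.404,-0.311,0.042],rate=0.08,max_force=5))
    print(r.move_l([0.404,-0.280,0.042],rate=0.05,max_force=12))
    y=-.280
    while y<-.252:
        y+=.003
        hit=r.move_l([0.404,y,0.042],rate=0.04,max_force=12)
        s=state();p=optics.read_camera("wrist");w=wheel(p,s)
        print(hit,w["red"],w["nred"],w["phase"],s["tcp_pos"].round(4),s["ft_force"].round(2))
        if w["phase"] is not None and abs(w["phase"])<4 and y>-.271: break
    return y
E
python3 - <<'E'
from push import *
y=click(45)
r.move_l([0.404,y,0.11],rate=0.1)
s=state();p=optics.read_camera("wrist");print(wheel(p,s,"wrist7"),s["time"])
E
```

```text
before {'red': np.float64(94.75021301208787), 'nred': 62, 'phase': np.float64(1.1914037716238), 'n': 3222}
False
False
False 71.6588221259084 228 -17.932235145172402 [ 0.4037 -0.2767  0.0418] [-0.36 -0.29  0.1 ]
False 68.8566706798041 545 -21.072384301372917 [ 0.4039 -0.2738  0.0419] [-0.61 -0.37  0.43]
False 66.87902961450882 824 21.339187566967556 [ 0.4039 -0.2708  0.042 ] [-0.62 -0.25  0.75]
False 63.914514956380344 898 18.191684594781105 [ 0.404  -0.2678  0.042 ] [-0.88  0.14  0.07]
False 46.51113544834111 944 1.1704049830057697 [ 0.404  -0.2649  0.042 ] [ 0.1   0.28 -0.8 ]
{'red': np.float64(46.54953334954119), 'nred': 473, 'phase': np.float64(1.3043899402893), 'n': 4281} 13.8667
```

View pics/wrist7.png

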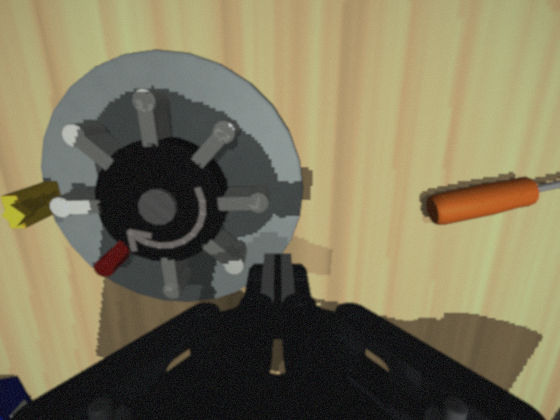

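The red lobe is now one click short of the pointer, at about 45°: red is at (112,258) and the pointer at (30,203). One more click.

Run:
```python
from push import *
y=click(0)
r.move_l([0.404,y,0.16],rate=0.12)
s=state();p=optics.read_camera("wrist");print(wheel(p,s,"wrist8"),s["time"])
p=optics.read_camera("scene");save(p,"scene8")
for d in optics.tip_of(p,"call_top")[:2]: print(d["point"],d["confidence"],at_d(p,d["point"]))
```

```text
before {'red': np.float64(45.96541114284017), 'nred': 497, 'phase': np.float64(1.223838918516581), 'n': 3194}
False
False
False 26.665953461476818 833 -17.92487982962536 [ 0.4038 -0.2767  0.0418] [-0.13  0.56  0.43]
False 23.61746229549536 699 -21.060659678973174 [ 0.4039 -0.2738  0.0419] [ 0.48 -0.27 -0.48]
False 21.009736115813947 572 21.37804576736301 [ 0.4039 -0.2708  0.042 ] [-1.01 -0.7  -0.61]
False 17.901649115991315 450 18.25981982157138 [ 0.404  -0.2678  0.042 ] [ 0.44  0.31 -0.6 ]
False 0.1626570286673523 151 1.1942540856191493 [ 0.404  -0.2649  0.042 ] [ 0.36 -0.05 -0.12]
{'red': np.float64(0.7778736957375166), 'nred': 419, 'phase': np.float64(1.366341409050537), 'n': 2793} 18.9833
[320.6, 256.4] 0.65 [0.49100115 0.15719406 0.02186919]
```

View pics/wrist8.png

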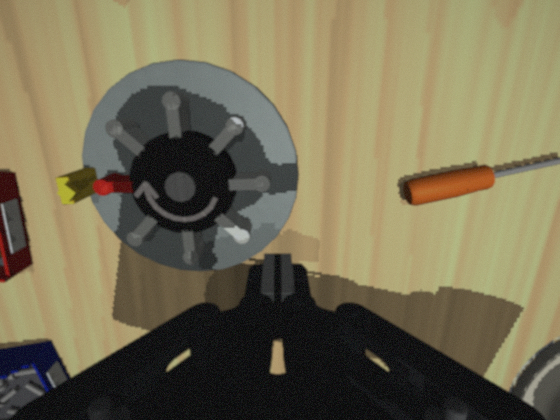

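The red lobe now rests at the pointer (red tip (105,187), pointer (75,185), within about 1°). Next is the button; I'll get a better fix on it from above first.

Run:
```python
from h import *
rot=state()["eef_rot"]
r.move_l([0.404,-.265,.23],rate=.2)
r.movep([0.494,0.10,0.22],rot)
s=state();p=optics.read_camera("wrist");save(p,"wrist9")
for d in optics.tip_of(p,"call_top")[:2]: print(d["point"],d["confidence"],at_d(p,d["point"],s))
hsv=cv2.cvtColor(p["pixels"],cv2.COLOR_RGB2HSV).astype(int)
m=(abs(hsv[...,0]-65)<15)&(hsv[...,1]>150)&(hsv[...,2]>60)
ys,xs=np.nonzero(m);print(len(xs));q=(xs.mean(),ys.mean());print(q,at_d(p,q,s),[at_d(p,(x,y),s) for x,y in((xs.min()+2,q[1]),(xs.max()-2,q[1]),(q[0],ys.min()+2),(q[0],ys.max()-2))],s["time"])
```

```text
[279.3, 231.7] 0.85 [0.49146514 0.16265367 0.02388958]
46
(np.float64(280.5), np.float64(222.43478260869566)) [0.49009283 0.15106284 0.02384356] [array([0.49645379, 0.15079379, 0.0245144 ]), array([0.48257838, 0.15097372, 0.02409238]), array([0.49010019, 0.14807038, 0.023789  ]), array([0.49008704, 0.15530421, 0.02433763])] 21.0333
```

View pics/wrist9.png

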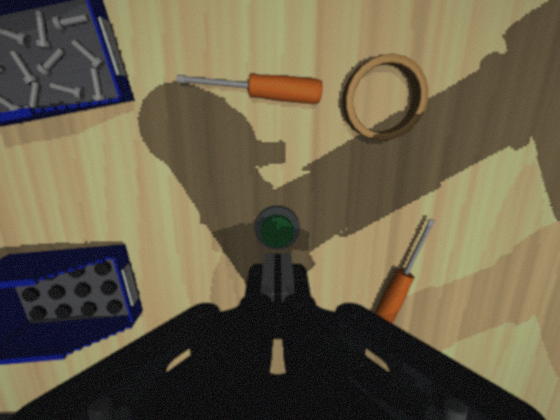

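Run:
```python
from h import *
x,y=.4917,.1585
r.move_l([x,y,.10],rate=.15)
r.move_l([x,y,.032],rate=.08,max_force=8)
print(state()["tcp_pos"],state()["ft_force"])
hit=r.move_l([x,y,.010],rate=.02,max_force=14)
s=state();print(hit,s["tcp_pos"],s["ft_force"]);r.dwell(.3)
s=state();print(s["tcp_pos"],s["ft_force"])
p=optics.read_camera("side");save(p,"side10",5,(230,170,320,240))
r.move_l([x,y,.06],rate=.05)
r.move_l([x,.10,.22],rate=.15)
s=state();p=optics.read_camera("wrist");save(p,"wrist10")
q=(279,230);print(at_d(p,q,s),s["ft_force"],s["time"])
```

```text
[0.49215851 0.15871463 0.03252283] [-0.18502613 -0.43877149  0.31516223]
True [0.49184372 0.15855478 0.01604824] [-1.82192849  0.63668416  7.463434  ]
[0.49183326 0.1585473  0.01605109] [-2.22230081 -0.65598441  7.5102178 ]
[0.48857068 0.16054838 0.02460782] [ 0.18718871  0.0535331  -0.32893456] 26.6583
```

View pics/side10.png

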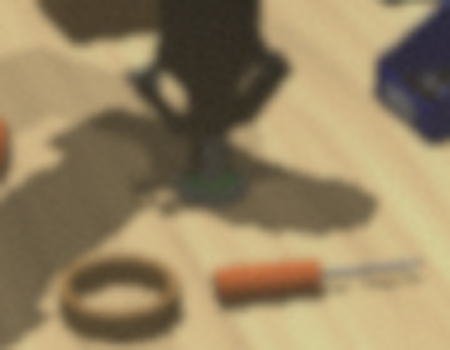

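View pics/wrist10.png

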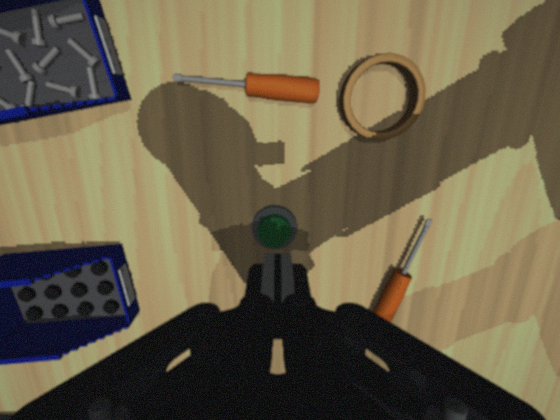

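The press stopped at z = 0.016, 8 mm below the button top, with 7.5 N against a 5 N spring. I'll press once more, harder, to confirm it bottomed out.

Run:
```python
from h import *
x,y=.4917,.1585
r.move_l([x,y,.034],rate=.15)
z=.034
for zz in np.arange(.028,.011,-.002):
    hit=r.move_l([x,y,zz],rate=.02,max_force=25)
    s=state();print(hit,s["tcp_pos"][2].round(4),s["ft_force"].round(1))
    if hit or s["ft_force"][2]>18: break
r.dwell(.15)
r.move_l([x,y,.06],rate=.05)
r.move_l([x,.10,.25],rate=.15)
s=state();p=optics.read_camera("wrist");print(at_d(p,(279,228),s),s["ft_force"].round(1))
r.movep([0.50,-0.20,0.30],s["eef_rot"]);r.dwell(.3)
s=state();p=optics.read_camera("wrist");print(wheel(p,s,"wrist11"))
p=optics.read_camera("scene");save(p,"scene11");print(s["time"])
```

```text
False 0.0279 [0.2 0.2 0.5]
False 0.0259 [-0.4  0.2  0.2]
False 0.0241 [-0.2  1.1  1.9]
False 0.0222 [1.  1.1 2.5]
False 0.0201 [0.  0.8 3.4]
False 0.0181 [0.  0.3 3.3]
False 0.0162 [ 0.4 -0.   5.4]
False 0.0159 [-4.7 -0.6 18.6]
[0.48840865 0.17045856 0.02451478] [-0.4 -0.  -1.6]
{'red': np.float64(1.6469497307458842), 'nred': 182, 'phase': np.float64(1.433004053189699), 'n': 1381}
34.5667
```

View pics/wrist11.png

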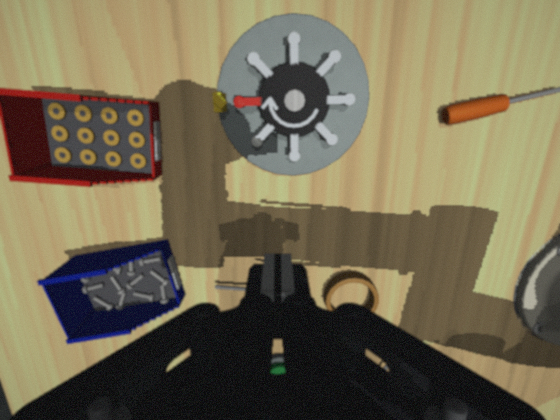

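View pics/scene11.png

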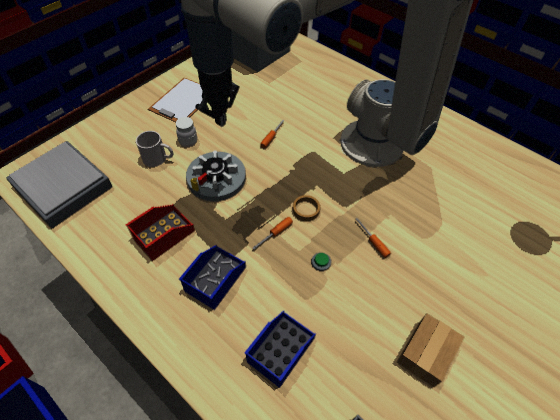

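The button bottomed out at z = 0.016 (18.6 N at the stop) and is back up. The red lobe (247,101) is at the pointer (220,101), and the bystanders are where they started.

```bash
python3 -c "
from h import *
print(job.hand_in())"
```

```text
the job is handed in; nothing more can be done
None
```

The red lobe now rests at the yellow pointer, and the green call button has been pressed fully down and is back up. I handed the job in at about 35 s of the 69 s allowed.

- **Wheel:** I turned it clockwise with the closed fingertips in three pushes, each ending in a click. My last measurement put the red lobe about 1.5° from the pointer, within the 8° allowed. The force readings during the pushes stayed under 2 N.
- **Button:** It went down 8 mm to its stop and came back to its original height. I pressed it a second time, with 18.6 N at the stop, to confirm it had bottomed out.
- **Other things on the bench:** The final picture shows nothing moved, judged by eye and not measured. The arm is clear of everything.
- **One disagreement:** At the start the wheel sat at about -117°, between two clicks, although the description says it always rests on one. After the first push it settled at 45° steps as described.

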